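Rotate the ultrasound gel bottles

TASK

Rotate the three ultrasound gel bottles on the counter by one place: the used-up bottle from the probe stand goes into the refill stand's drip cup, the refilled bottle from that drip cup goes into the gel warmer, and the warm bottle from the warmer goes into the probe stand's cup. Each place takes only one bottle, so park one on the empty mat meanwhile if you need to; keep the bottles upright, set them down on the floor of each place rather than dropping them, and let go of them. Leave the swab jar, the hair clipper and the kidney dish where they are.

Things in the scene. Friction and masses are not known exactly. Their poses are not given: they have to be found in the camera images.
- spent_bottle_center (a point): the used-up gel bottle, which at the start stands in the cup of the probe stand; pale teal round bottle 56 mm in diameter with a paper label, straight-sided from its base up to 118 mm, then a shoulder and a white screw cap, 32 mm across, with a short pointed nozzle; 144 mm tall in all; stiff, 0.1 kg. The point is its centre, 72 mm above its base, on its axis; z points up along the bottle
- warm_bottle_center (a point): the warm, full gel bottle, which at the start stands in the well of the gel warmer; same teal bottle, 56 mm in diameter, straight-sided up to 118 mm, 144 mm tall, with a wide flat white flip-top cap 50 mm across; 0.25 kg. The point is its centre, 72 mm above its base; z points up along the bottle
- refilled_bottle_center (a point): the freshly refilled, cold gel bottle, which at the start stands in the drip cup of the refill stand; same teal bottle, 56 mm in diameter, straight-sided up to 118 mm, 144 mm tall, with a narrow oblong white spreader cap (46 x 14 mm); 0.27 kg. The point is its centre, 72 mm above its base; z points up along the bottle
- stand_cup (a point): the bottle cup of the probe stand: a fixed grey stand with one round open cup, 80 mm inside, and behind it (along +x of this frame, from 65 mm to 125 mm behind the cup's axis) a holder with two upright pale wireless ultrasound probes, their tops 127 mm above the counter. The point is the middle of the cup's floor, 10 mm above the counter; the rim is 40 mm above this floor; z up, the left and right sides (y) are free
- warmer_well (a point): the well of the gel warmer: a fixed white box 118 x 116 mm and 75 mm high with a round well, 80 mm across, 55 mm deep, a dial and a switch on its front; a control housing 92 mm high stands behind it (along +x of this frame, from 59 mm to 121 mm). The point is the middle of the well's floor, 20 mm above the counter; the rim is 55 mm above this floor; z up, the left and right sides (y) are free above the rim
- refill_cup (a point): the drip cup of the refill stand: a shallow round stainless cup, 80 mm inside, on a fixed steel base, in front of a pale bulk gel jug with a tap (the jug stands along +x of this frame, from 60 mm to 132 mm behind the cup's axis, its top about 118 mm above the counter; the tap reaches to 48 mm from the axis and may be brushed). The point is the middle of the cup's floor, 8 mm above the counter; the rim is 14 mm above this floor; z up, the left and right sides (y) are free
- mat_top (a point): a clear black rubber mat, 150 x 130 mm, 4 mm thick, fixed to the counter: an empty spot on which a bottle can be parked. The point is the middle of its top face, 4 mm above the counter; z up
- swab_jar_center (a point): a bystander to be left alone: a glass jar of swabs with a steel lid, 60 mm in diameter, 86 mm tall, loose. The point is its centre, 43 mm above the counter
- clipper_center (a point): a bystander to be left alone: a cordless hair clipper lying on the counter, about 155 mm long (along its x), 46 mm wide, 36 mm high, loose. The point is its centre, 17 mm above the counter
- kidney_dish_center (a point): a bystander to be left alone: a bean-shaped stainless dish, empty, 160 mm long (along its y), about 85 mm wide, 36 mm high, loose. The point lies about in its middle, 17 mm above the counter. Nothing else within 0.75 m of the robot, apart from the things described here, is higher than 60 mm above the counter; carried with their base 190 mm above the counter, bottles pass over everything that stands within reach, the other bottles included
Not all that is in view belongs to the job. Leave any green look-alike of the part that bears spent_bottle_center alone.

How it is judged:
By the outcome, as a careful person would: the job done as asked, in the order asked, and still so for the second after the job is handed in, with the robot touching nothing.
It also fails if it takes over 102 s, if anything falls off the work surface, if the arm or the gripper's body presses on something with over 40 N, if the wrist force passes 120 N, or if a joint passes its speed limit or range.

ROBOT

A 6-joint arm with a two-finger parallel gripper is mounted at the origin on the work surface. World frame = base frame: x ahead of the robot, y to its left, z up, the work surface at z = 0. Lengths are in mm, angles in rad, forces in N, time in s.
With the tool pointing down it reaches from about 275 to 750 mm from the base axis. Payload 10.2 kg.
Tool frame: the origin (TCP) lies at the very end of the fingers, on their centre line; the grasp point (between the pads) lies 19 mm behind it; x points along the fingers, y is the direction in which the jaws open and shut, and the axes are right-handed (so a half turn about x gives the same grasp; the last joint's range is limited). The gripper opens to 85 mm and grips with 20 to 120 N. Pads are 22 mm wide; open, the fingers measure 114 mm over their backs; the gripper's body (76 mm by 85 mm) begins 54 mm behind the grasp point. The pads swing forward as they close: fully open they stand 13 mm farther back than shut.
Start: joints at [1.048, 0.313, 1.498, -0, 1.331, -0.223], TCP at [155.061, 501.585, 231.294] pointing down, gripper open.
Joint ranges: [-2.94, 2.94], [-0.97, 2.17], [0.19, 2.56], [-1.23, 4.37], [0.02, 3.11], [-2.88, 2.88]. Speed limits (rad/s): [2.39, 2.39, 3.01, 3.14, 3.14, 3.14].

INTERFACE

Orientations are given as a unit quaternion [w, x, y, z].
In Python, from rig import ctrl, viewer, finish_job gives the robot as it stands.
- The arm moves only by the tool carry_out, never from a script. Its argument "targets" is a list of rows, each an object of numbers: "x", "y", "z": the shift along the world's x, y, z in m; "ax", "ay", "az": the turn, a rotation vector about the world's x, y, z in rad; "hand": the opening, from -1 (shut) to 1 (fully open). A call has 1 to 5 rows; each row is the pose to reach, as a shift and turn from the pose commanded when the call began; what a row does not reach only later rows make up. A row lasts 1/8 s, in which the tool goes at most 62.5 mm and 10.7 degrees, less where a joint would pass 70% of its speed; a pose out of reach is approached as far as the arm can. A call with a gripper value outside its range is refused whole. The fingers move at their own pace and stop on an object; "grip_force" is the grip in N (left out, the last holds). Time passes only in rows, so rows that repeat a pose let the fingers close. It gives the time, the measured TCP pose, the force and the opening at its end, in the units of the state.
- ctrl.sense(): the state, without advancing time (a new reading comes with each control period).
- viewer.capture(name): name is "scene" or "top" or "wrist"; returns the picture (400x640x3 uint8, blue, green, red); there is no depth.
- viewer.camera_info(name): a dict with "fx", "fy", "cx", "cy" (pixels), "k1" (the pictures are not rectified: a ray, as slopes to the right and down, at radius r is drawn at 1 + k1 r^2 times it, then the intrinsics apply), "R" (3x3) and "t" (3): a world point X has camera coordinates R X + t. Camera axes: x right, y down, z forward; pixel columns grow to the right and rows downward; lengths in mm; the calibration is good to about 2 mm. A picture is of the moment at which its call begins: read the wrist's pose just before it. camera_info takes no time and is no camera call; for the wrist camera it gives the pose at the moment of the call.
- finish_job(): hands the job in, once; it reports no verdict.
The state is a dict: "time_s": time; "joints": joint angles; "dq": joint speeds; "tau": joint torques, N m; "eef_pos": TCP position; "ee_rot": TCP orientation; "force": force on the tool from outside, world axes, zero at the start; "wrist_torque": the same for the moment, N m; "grip_width": opening from 0.0 (shut) to 1.0 (fully open).
Only numpy, scipy, OpenCV 4.12 (cv2) and the standard library are available. Lean on these libraries where they do the work, as an engineer would, in place of code of your own. Each camera call takes 0.05 s, during which the arm holds its last target. There are 200 camera calls.

## Working session

There is one attempt and no reset: what is moved stays moved. The work goes in short steps, Python scripts to look and compute and a tool call to move; the robot and the scene stay as the last step left them, time stands still between calls to the robot, and variables do not carry over. Pictures are saved under pics/ and viewed, about 12 in all and at most 16, crops included, and the job is handed in when it is done.

Besides the shell and the picture viewer there is one more tool, called after "Request:" by a JSON object that holds its "api" and its "payload", one argument or row to a line. carry_out: Moves the arm, as the interface text tells. Its arguments: {"type":"object","properties":{"targets":{"type":"array"},"grip_force":{"type":"number"}},"required":["targets"]}

```bash
mkdir -p pics && cat > h.py <<'E'
import numpy as np, cv2
from rig import ctrl, viewer, finish_job
def snap(cam,name,crop=None,scale=1):
    ci=viewer.camera_info(cam); im=viewer.capture(cam)
    cv2.imwrite(f'pics/raw_{name}.png',im)
    if crop: x0,y0,x1,y1=crop; im=im[y0:y1,x0:x1]
    if scale!=1: im=cv2.resize(im,None,fx=scale,fy=scale,interpolation=cv2.INTER_CUBIC)
    cv2.imwrite(f'pics/{name}.png',im); return ci
def proj(ci,X):
    X=np.atleast_2d(X).astype(float); c=X@np.array(ci['R']).T+np.array(ci['t'])
    s=c[:,:2]/c[:,2:]; s=s*(1+ci['k1']*(s**2).sum(1,keepdims=True))
    return s*[ci['fx'],ci['fy']]+[ci['cx'],ci['cy']]
def unproj(ci,uv,z):
    K=np.array([[ci['fx'],0,ci['cx']],[0,ci['fy'],ci['cy']],[0,0,1.]])
    s=cv2.undistortPoints(np.array(uv,float).reshape(-1,1,2),K,np.array([ci['k1'],0,0,0.])).reshape(-1,2)
    R=np.array(ci['R']);o=-R.T@np.array(ci['t']); d=np.c_[s,np.ones(len(s))]@R
    return o+d*((np.broadcast_to(z,len(s))-o[2])/d[:,2])[:,None]
E
python3 - <<'E'
from h import *
print(ctrl.sense())
for c in('scene','top','wrist'):
    ci=snap(c,c+'0'); R=np.array(ci['R']);print(c,-R.T@np.array(ci['t']),R[2],ci['fx'],ci['k1'])
a=[cv2.imread(f'pics/{c}0.png') for c in('scene','top')]
E
```

```text
{'time_s': 0.0, 'joints': array([ 1.04763268e+00,  3.13419335e-01,  1.49841589e+00, -2.31711143e-06,
        1.33104891e+00, -2.23381562e-01]), 'dq': array([ 9.23681797e-04,  3.38304596e-05,  1.98205359e-03, -1.98470900e-03,
        1.47147426e-03,  4.19053388e-04]), 'tau': array([-5.58795891e-04, -4.12274802e+01, -2.59731728e+01, -3.08347435e-04,
        4.38948919e-03, -7.44614226e-06]), 'eef_pos': array([154.90743815, 501.35168605, 230.75876199]), 'ee_rot': array([ 0.69901236,  0.10516687,  0.69934389, -0.10601777]), 'force': array([0.4527713 , 0.09400796, 0.20266626]), 'wrist_torque': array([-0.01943732, -0.01288853, -0.03525008]), 'grip_width': 1.0000988391424102}
scene [1034.50631736 -329.11899195  824.02553172] [-0.55986182  0.39804071 -0.72671751] 362.2099448974734 -0.07155013612103521
top [ 241.94911421   44.65943292 1339.51278456] [ 0.18222116  0.00153029 -0.98325638] 503.6516114216781 -0.09160316316228963
wrist [ 91.67679683 520.4127465  374.38698569] [ 0.24574612 -0.07650002 -0.96631082] 295.016004446549 -0.047491435227498886
```

View pics/top0.png

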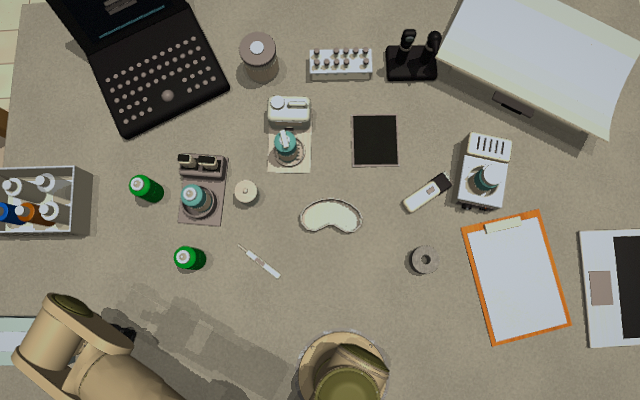

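View pics/scene0.png

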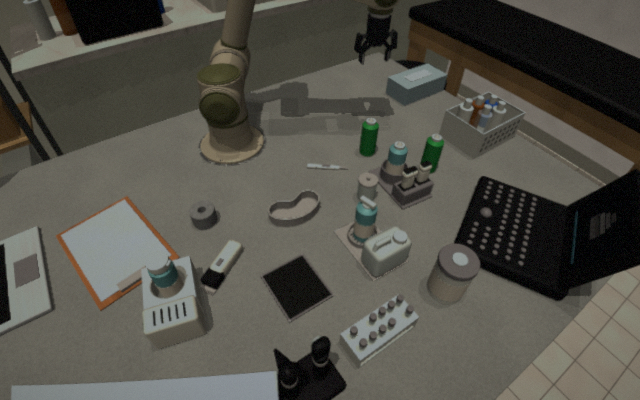

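```bash
python3 - <<'E'
from h import *
t=cv2.imread('pics/raw_top0.png');s=cv2.imread('pics/raw_scene0.png')
def c(im,x,y): return cv2.resize(im[y:y+80,x:x+80],(264,264),interpolation=cv2.INTER_CUBIC)
A=[(165,147),(250,90),(445,130)];B=[(365,135),(330,190),(130,245)]
cv2.imwrite('pics/comp.png',np.vstack([np.hstack([c(t,*p) for p in A]),np.hstack([c(s,*p) for p in B])]))
E
```

```text
(no output)
```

View pics/comp.png

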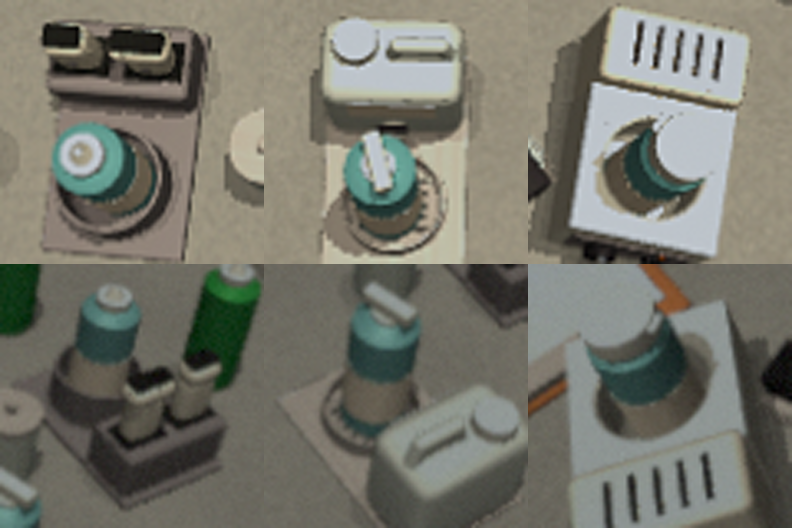

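```bash
cat >> h.py <<'E'
def circ(x,y,z,r,n=60):
    a=np.linspace(0,2*np.pi,n); return np.c_[x+r*np.cos(a),y+r*np.sin(a),np.full(n,z)]
def overlay(ci,im,items,k):
    big=cv2.resize(im,None,fx=k,fy=k,interpolation=cv2.INTER_CUBIC)
    for (x,y,z,r,col) in items:
        p=((proj(ci,circ(x,y,z,r))+.5)*k-.5).round().astype(np.int32); cv2.polylines(big,[p],True,col,1)
    return big
E
cat > m.py <<'E'
from h import *
ct,cs=viewer.camera_info('top'),viewer.camera_info('scene')
b={n:unproj(ct,[uv],z)[0][:2] for n,uv,z in [('spent',(189.8,194),145),('ref',(284.2,139.1),152),('warm',(492.6,175.5),164),('cupS',(199.2,202.2),50),('cupR',(289.7,150.6),22),('cupW',(481,181.2),75),('mat',(375.5,140.5),4)]}
s={n:unproj(cs,[uv],z)[0][:2] for n,uv,z in [('spent',(399.8,145),145),('ref',(368.2,201.8),152),('warm',(157.3,259),164)]}
if __name__=='__main__':
    for n in b: print(n,b[n].round(1),s.get(n,np.zeros(2)).round(1))
    R,G,B=(0,0,255),(0,255,255),(255,0,255)
    it=[]
    for n,z0,ch,cr in[('spent',10,135,16),('ref',8,118,28),('warm',20,144,25)]:
        x,y=b[n]; it+=[(x,y,z0+ch,cr,R),(x,y,z0+108,28,R)]
    it+=[(*b['cupS'],50,40,G),(*b['cupR'],22,40,G),(*b['cupW'],75,40,G)]
    k=5; o=[overlay(c,cv2.imread(f'pics/raw_{n}0.png'),it,k) for c,n in((ct,'top'),(cs,'scene'))]
    A=[(165,147),(252,105),(452,138)];Bx=[(372,135),(335,188),(130,245)]
    f=lambda im,p:im[p[1]*k:p[1]*k+52*5,p[0]*k:p[0]*k+52*5]
    A=[(172,160),(260,115),(460,145)]
    cv2.imwrite('pics/ov.png',np.vstack([np.hstack([f(o[0],p) for p in A]),np.hstack([f(o[1],p) for p in Bx])]))
    from scipy.spatial.transform import Rotation as Ro
    st=ctrl.sense();q=st['ee_rot'];print(Ro.from_quat(q[[1,2,3,0]]).as_matrix().round(3))
E
python3 m.py
```

```text
spent [456.8 360.4] [465.7 358.2]
ref [586.3 129. ] [597.5 125.5]
warm [ 480.4 -371.7] [ 484.3 -371.1]
cupS [451.6 360.2] [0. 0.]
cupR [591.3 123.6] [0. 0.]
cupW [ 484.2 -371.4] [0. 0.]
mat [ 618.8 -111.4] [0. 0.]
[[-0.     0.295  0.955]
 [-0.001  0.955 -0.295]
 [-1.    -0.001 -0.   ]]
```

View pics/ov.png

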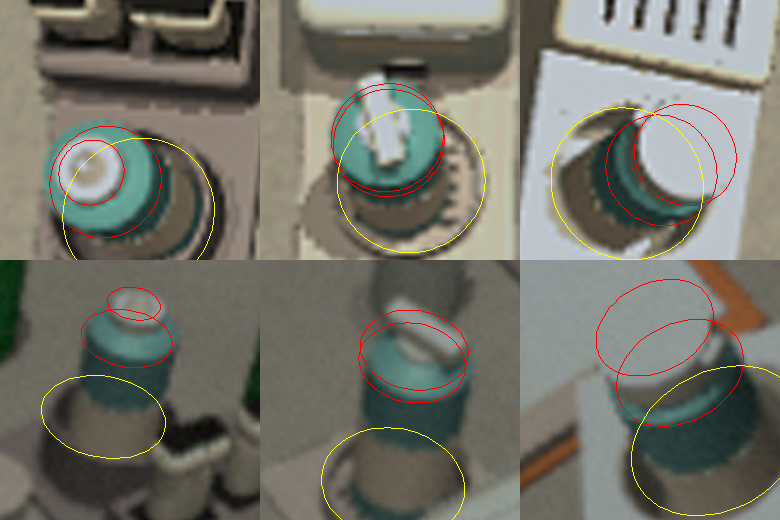

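Request:
{"api": "carry_out", "payload": {
  "targets": [
    {"x": 0.305,"y": -0.14,"z": 0.03,"az": 0.3,"hand": 1},
    {"x": 0.305,"y": -0.14,"z": 0.03,"az": 0.3,"hand": 1},
    {"x": 0.305,"y": -0.14,"z": 0.03,"az": 0.3,"hand": 1},
    {"x": 0.305,"y": -0.14,"z": 0.03,"az": 0.3,"hand": 1},
    {"x": 0.305,"y": -0.14,"z": 0.03,"az": 0.3,"hand": 1}
  ]
}}

```text
invalid input at $.targets[0]: expected keys x, y, z, ax, ay, az, hand
```

Request:
{"api": "carry_out", "payload": {
  "targets": [
    {"x": 0.305,"y": -0.14,"z": 0.03,"ax": 0,"ay": 0,"az": 0.3,"hand": 1},
    {"x": 0.305,"y": -0.14,"z": 0.03,"ax": 0,"ay": 0,"az": 0.3,"hand": 1},
    {"x": 0.305,"y": -0.14,"z": 0.03,"ax": 0,"ay": 0,"az": 0.3,"hand": 1},
    {"x": 0.305,"y": -0.14,"z": 0.03,"ax": 0,"ay": 0,"az": 0.3,"hand": 1},
    {"x": 0.305,"y": -0.14,"z": 0.03,"ax": 0,"ay": 0,"az": 0.3,"hand": 1}
  ]
}}

```text
time_s: 0.78
eef_pos: [433.5, 373.4, 258.6]
ee_rot: [0.707, -0.0, 0.707, 0.0]
force: [0.2, 0.2, -0.5]
grip_width: 1.006
```

```bash
cat > w.py <<'E'
import sys
from h import *
from m import b
def look(name,items,k=1.25):
    s=ctrl.sense(); ci=snap('wrist',name); im=cv2.imread(f'pics/raw_{name}.png')
    np.savez(f'pics/{name}.npz',**{a:np.array(v) for a,v in ci.items()})
    cv2.imwrite(f'pics/{name}.png',overlay(ci,im,items,k)); print(s['time_s'],s['eef_pos'].round(1),s['force'].round(1)); return ci
E
python3 - <<'E'
from w import *
R,G=(0,0,255),(0,255,255)
look('w1',[(*b['spent'],145,16,R),(*b['spent'],118,28,R),(*b['cupS'],50,40,G),(*b['cupS'],10,40,G),(*b['cupR'],22,40,G)])
E
```

```text
0.775 [433.5 373.4 258.6] [ 0.2  0.2 -0.5]
```

View pics/w1.png

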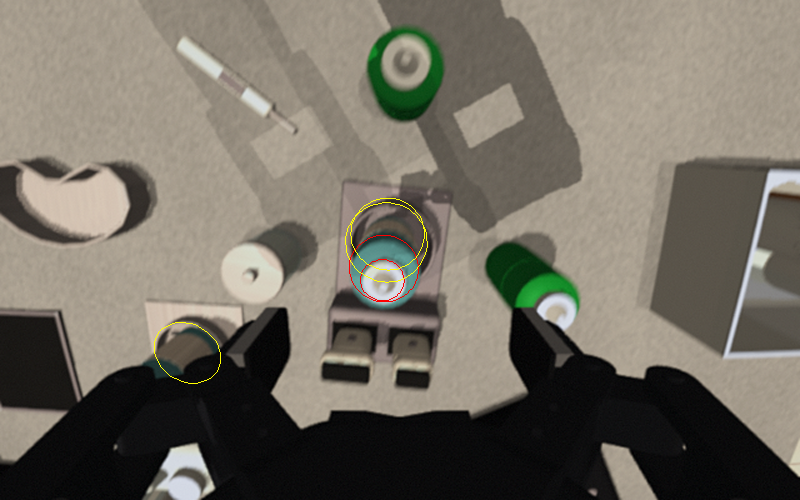

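Request:
{"api": "carry_out", "payload": {
  "targets": [
    {"x": 0.019,"y": -0.012,"z": -0.03,"ax": 0,"ay": 0,"az": 0,"hand": 1},
    {"x": 0.019,"y": -0.012,"z": -0.08,"ax": 0,"ay": 0,"az": 0,"hand": 1},
    {"x": 0.019,"y": -0.012,"z": -0.13,"ax": 0,"ay": 0,"az": 0,"hand": 1},
    {"x": 0.019,"y": -0.012,"z": -0.168,"ax": 0,"ay": 0,"az": 0,"hand": 1},
    {"x": 0.019,"y": -0.012,"z": -0.168,"ax": 0,"ay": 0,"az": 0,"hand": 1}
  ]
}}

```text
time_s: 1.45
eef_pos: [449.5, 361.9, 88.2]
ee_rot: [0.705, -0.001, 0.709, -0.001]
force: [-0.0, -0.2, 1.2]
grip_width: 1.003
```

Request:
{"api": "carry_out", "payload": {
  "grip_force": 40,
  "targets": [
    {"x": 0,"y": 0,"z": 0,"ax": 0,"ay": 0,"az": 0,"hand": -1},
    {"x": 0,"y": 0,"z": 0,"ax": 0,"ay": 0,"az": 0,"hand": -1},
    {"x": 0,"y": 0,"z": 0,"ax": 0,"ay": 0,"az": 0,"hand": -1},
    {"x": 0,"y": 0,"z": 0,"ax": 0,"ay": 0,"az": 0,"hand": -1},
    {"x": 0,"y": 0,"z": 0,"ax": 0,"ay": 0,"az": 0,"hand": -1}
  ]
}}

```text
time_s: 2.08
eef_pos: [451.8, 363.1, 92.7]
ee_rot: [0.708, 0.001, 0.706, 0.001]
force: [-0.5, -0.9, 7.1]
grip_width: 0.648
```

Request:
{"api": "carry_out", "payload": {
  "targets": [
    {"x": 0,"y": 0,"z": 0.02,"ax": 0,"ay": 0,"az": 0,"hand": -1},
    {"x": 0,"y": 0,"z": 0.07,"ax": 0,"ay": 0,"az": 0,"hand": -1},
    {"x": 0,"y": 0,"z": 0.13,"ax": 0,"ay": 0,"az": 0,"hand": -1},
    {"x": 0,"y": 0,"z": 0.185,"ax": 0,"ay": 0,"az": 0,"hand": -1},
    {"x": 0,"y": 0,"z": 0.185,"ax": 0,"ay": 0,"az": 0,"hand": -1}
  ]
}}

```text
time_s: 2.7
eef_pos: [451.8, 363.2, 280.8]
ee_rot: [0.71, 0.001, 0.704, 0.002]
force: [-0.9, 0.7, -1.5]
grip_width: 0.643
```

```bash
python3 - <<'E'
from w import *
R,G=(0,0,255),(0,255,255)
s=ctrl.sense();x,y,z=s['eef_pos'];z0=z-83
look('w2',[(x+5,y,z0,28,R),(x+5,y,z0+118,28,R),(*b['cupS'],50,40,G),(*b['cupS'],10,40,G)])
print(s['grip_width'])
E
```

```text
2.7 [451.8 363.2 280.8] [-0.9  0.7 -1.5]
0.6428368573195087
```

View pics/w2.png

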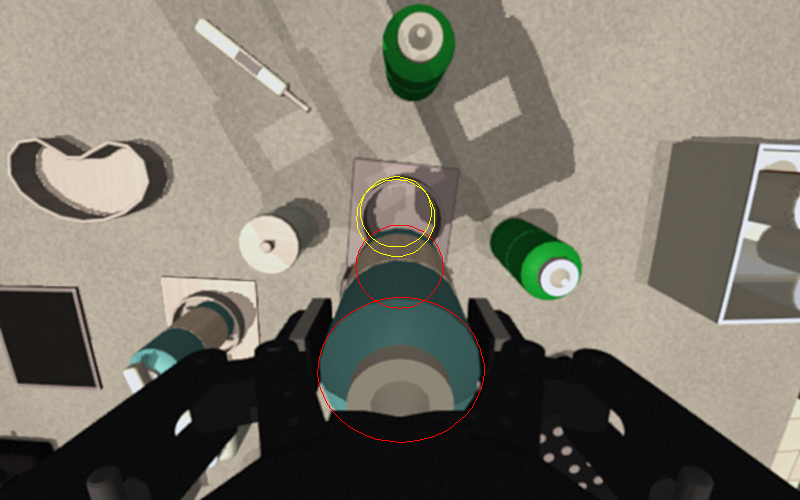

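Request:
{"api": "carry_out", "payload": {
  "targets": [
    {"x": 0.016,"y": -0.047,"z": 0,"ax": 0,"ay": 0,"az": 0,"hand": -1},
    {"x": 0.035,"y": -0.103,"z": 0,"ax": 0,"ay": 0,"az": 0,"hand": -1},
    {"x": 0.054,"y": -0.159,"z": 0,"ax": 0,"ay": 0,"az": 0,"hand": -1},
    {"x": 0.073,"y": -0.215,"z": 0,"ax": 0,"ay": 0,"az": 0,"hand": -1},
    {"x": 0.092,"y": -0.271,"z": 0,"ax": 0,"ay": 0,"az": 0,"hand": -1}
  ]
}}

```text
time_s: 3.38
eef_pos: [542.7, 89.7, 274.3]
ee_rot: [0.706, -0.0, 0.708, 0.0]
force: [1.6, -1.0, -0.0]
grip_width: 0.642
```

Request:
{"api": "carry_out", "payload": {
  "targets": [
    {"x": 0.019,"y": -0.056,"z": 0,"ax": 0,"ay": 0,"az": 0,"hand": -1},
    {"x": 0.038,"y": -0.112,"z": 0,"ax": 0,"ay": 0,"az": 0,"hand": -1},
    {"x": 0.057,"y": -0.168,"z": 0,"ax": 0,"ay": 0,"az": 0,"hand": -1},
    {"x": 0.07,"y": -0.203,"z": 0,"ax": 0,"ay": 0,"az": 0,"hand": -1},
    {"x": 0.07,"y": -0.203,"z": 0,"ax": 0,"ay": 0,"az": 0,"hand": -1}
  ]
}}

```text
time_s: 4.0
eef_pos: [612.7, -113.7, 273.2]
ee_rot: [0.706, 0.001, 0.708, -0.001]
force: [0.3, 1.0, -2.1]
grip_width: 0.645
```

```bash
python3 - <<'E'
from w import *
s=ctrl.sense();print(s['time_s'],s['eef_pos'].round(1),s['ee_rot'].round(3),s['grip_width'],s['force'].round(1))
ct=snap('top','t1');im=cv2.imread('pics/raw_t1.png')
R,G=(0,0,255),(0,255,255);k=8
o=overlay(ct,im,[(*b['cupS'],50,40,G),(*b['cupS'],10,40,R)],k)
o2=overlay(ct,im,[(*b['cupW'],75,40,G),(*b['warm'],164,25,R)],k)
o3=overlay(ct,im,[(*b['cupR'],22,40,G),(*b['ref'],122,28,R)],k)
f=lambda o,x,y:o[y*k:(y+50)*k,x*k:(x+48)*k]
cv2.imwrite('pics/t1c.png',cv2.resize(np.hstack([f(o,177,175),f(o2,460,150)]),None,fx=1,fy=1))
E
```

```text
4.0 [ 612.7 -113.7  273.2] [ 0.706  0.001  0.708 -0.001] 0.6451558884866635 [ 0.3  1.  -2.1]
```

View pics/t1c.png

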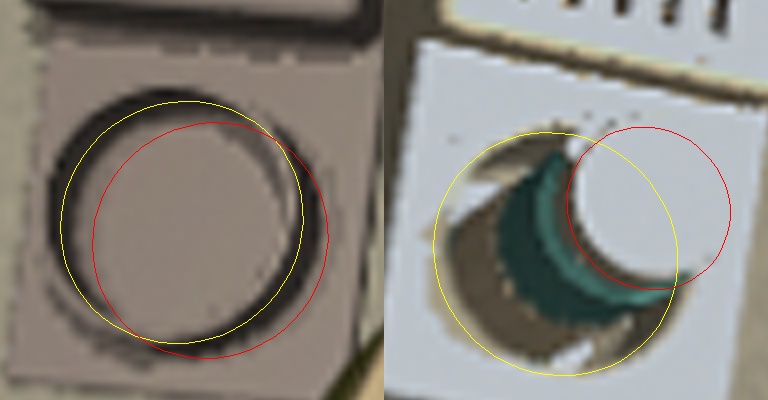

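Request:
{"api": "carry_out", "payload": {
  "targets": [
    {"x": 0,"y": 0,"z": -0.04,"ax": 0,"ay": 0,"az": 0,"hand": -1},
    {"x": 0,"y": 0,"z": -0.095,"ax": 0,"ay": 0,"az": 0,"hand": -1},
    {"x": 0,"y": 0,"z": -0.145,"ax": 0,"ay": 0,"az": 0,"hand": -1},
    {"x": 0,"y": 0,"z": -0.17,"ax": 0,"ay": 0,"az": 0,"hand": -1},
    {"x": 0,"y": 0,"z": -0.17,"ax": 0,"ay": 0,"az": 0,"hand": -1}
  ]
}}

```text
time_s: 4.68
eef_pos: [611.6, -109.8, 103.7]
ee_rot: [0.706, 0.0, 0.709, 0.001]
force: [0.6, -0.6, -0.4]
grip_width: 0.646
```

Request:
{"api": "carry_out", "payload": {
  "targets": [
    {"x": 0,"y": 0,"z": -0.005,"ax": 0,"ay": 0,"az": 0,"hand": -1},
    {"x": 0,"y": 0,"z": -0.01,"ax": 0,"ay": 0,"az": 0,"hand": -1},
    {"x": 0,"y": 0,"z": -0.01,"ax": 0,"ay": 0,"az": 0,"hand": -1}
  ]
}}

```text
time_s: 5.05
eef_pos: [612.9, -111.4, 95.7]
ee_rot: [0.707, -0.0, 0.707, 0.0]
force: [-0.3, -0.2, 0.2]
grip_width: 0.65
```

Request:
{"api": "carry_out", "payload": {
  "targets": [
    {"x": 0,"y": 0,"z": -0.003,"ax": 0,"ay": 0,"az": 0,"hand": -1},
    {"x": 0,"y": 0,"z": -0.005,"ax": 0,"ay": 0,"az": 0,"hand": -1},
    {"x": 0,"y": 0,"z": -0.005,"ax": 0,"ay": 0,"az": 0,"hand": -1}
  ]
}}

```text
time_s: 5.42
eef_pos: [612.8, -111.4, 90.4]
ee_rot: [0.707, -0.0, 0.707, 0.0]
force: [0.2, -0.6, -1.2]
grip_width: 0.642
```

Request:
{"api": "carry_out", "payload": {
  "targets": [
    {"x": 0,"y": 0,"z": -0.002,"ax": 0,"ay": 0,"az": 0,"hand": -1},
    {"x": 0,"y": 0,"z": -0.003,"ax": 0,"ay": 0,"az": 0,"hand": -1},
    {"x": 0,"y": 0,"z": -0.003,"ax": 0,"ay": 0,"az": 0,"hand": -1}
  ]
}}

```text
time_s: 5.8
eef_pos: [613.3, -111.5, 88.8]
ee_rot: [0.708, -0.0, 0.707, -0.0]
force: [-2.5, 0.0, 7.7]
grip_width: 0.642
```

Request:
{"api": "carry_out", "payload": {
  "targets": [
    {"x": 0,"y": 0,"z": 0,"ax": 0,"ay": 0,"az": 0,"hand": 1},
    {"x": 0,"y": 0,"z": 0,"ax": 0,"ay": 0,"az": 0,"hand": 1},
    {"x": 0,"y": 0,"z": 0,"ax": 0,"ay": 0,"az": 0,"hand": 1},
    {"x": 0,"y": 0,"z": 0,"ax": 0,"ay": 0,"az": 0,"hand": 1}
  ]
}}

```text
time_s: 6.3
eef_pos: [612.8, -111.4, 87.4]
ee_rot: [0.707, -0.0, 0.707, 0.0]
force: [0.4, -0.2, 0.1]
grip_width: 1.0
```

Request:
{"api": "carry_out", "payload": {
  "targets": [
    {"x": 0,"y": 0,"z": 0.03,"ax": 0,"ay": 0,"az": 0,"hand": 1},
    {"x": 0,"y": 0,"z": 0.09,"ax": 0,"ay": 0,"az": 0,"hand": 1},
    {"x": 0,"y": 0,"z": 0.14,"ax": 0,"ay": 0,"az": 0,"hand": 1},
    {"x": -0.02,"y": -0.04,"z": 0.155,"ax": 0,"ay": 0,"az": 0,"hand": 1},
    {"x": -0.05,"y": -0.09,"z": 0.155,"ax": 0,"ay": 0,"az": 0,"hand": 1}
  ]
}}

```text
time_s: 6.92
eef_pos: [562.9, -202.0, 244.0]
ee_rot: [0.708, -0.001, 0.706, 0.0]
force: [0.7, -1.1, -0.3]
grip_width: 0.997
```

Request:
{"api": "carry_out", "payload": {
  "targets": [
    {"x": -0.02,"y": -0.05,"z": 0,"ax": 0,"ay": 0,"az": 0,"hand": 1},
    {"x": -0.05,"y": -0.1,"z": 0,"ax": 0,"ay": 0,"az": 0,"hand": 1},
    {"x": -0.08,"y": -0.15,"z": 0,"ax": 0,"ay": 0,"az": 0,"hand": 1},
    {"x": -0.085,"y": -0.172,"z": 0,"ax": 0,"ay": 0,"az": 0,"hand": 1},
    {"x": -0.085,"y": -0.172,"z": 0,"ax": 0,"ay": 0,"az": 0,"hand": 1}
  ]
}}

```text
time_s: 7.55
eef_pos: [477.6, -374.3, 242.2]
ee_rot: [0.707, 0.001, 0.707, -0.0]
force: [1.3, 0.8, -0.8]
grip_width: 0.997
```

```bash
python3 - <<'E'
from w import *
R,G=(0,0,255),(0,255,255)
snap('top','t2')
look('w3',[(482,-373,164,25,R),(482,-373,128,28,R),(*b['cupW'],75,40,G)])
E
```

```text
7.6 [ 478.2 -373.1  242.3] [-0.6  0.7 -1.1]
```

View pics/w3.png

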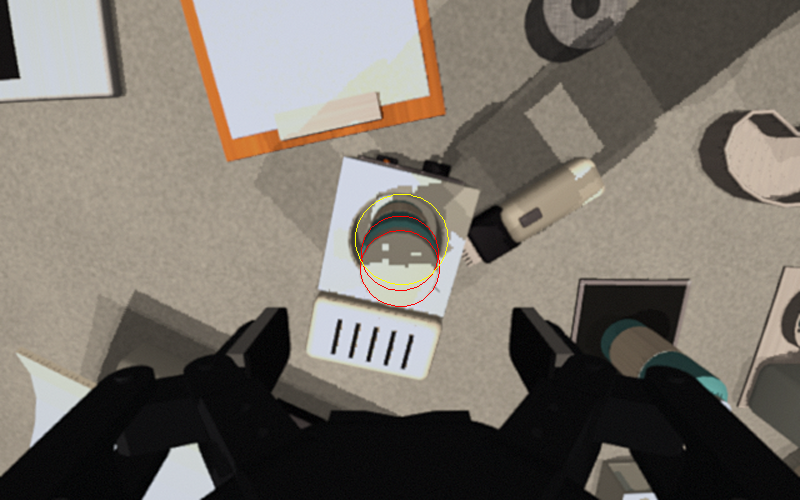

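Request:
{"api": "carry_out", "payload": {
  "targets": [
    {"x": 0.004,"y": 0,"z": -0.04,"ax": 0,"ay": 0,"az": 0,"hand": 1},
    {"x": 0.004,"y": 0,"z": -0.09,"ax": 0,"ay": 0,"az": 0,"hand": 1},
    {"x": 0.004,"y": 0,"z": -0.125,"ax": 0,"ay": 0,"az": 0,"hand": 1},
    {"x": 0.004,"y": 0,"z": -0.138,"ax": 0,"ay": 0,"az": 0,"hand": 1},
    {"x": 0.004,"y": 0,"z": -0.138,"ax": 0,"ay": 0,"az": 0,"hand": 1}
  ]
}}

```text
time_s: 8.28
eef_pos: [482.5, -372.8, 104.9]
ee_rot: [0.707, -0.0, 0.707, 0.0]
force: [-1.2, -0.3, -0.2]
grip_width: 1.0
```

Request:
{"api": "carry_out", "payload": {
  "grip_force": 50,
  "targets": [
    {"x": 0,"y": 0,"z": 0,"ax": 0,"ay": 0,"az": 0,"hand": -1},
    {"x": 0,"y": 0,"z": 0,"ax": 0,"ay": 0,"az": 0,"hand": -1},
    {"x": 0,"y": 0,"z": 0,"ax": 0,"ay": 0,"az": 0,"hand": -1},
    {"x": 0,"y": 0,"z": 0,"ax": 0,"ay": 0,"az": 0,"hand": -1},
    {"x": 0,"y": 0,"z": 0,"ax": 0,"ay": 0,"az": 0,"hand": -1}
  ]
}}

```text
time_s: 8.9
eef_pos: [482.4, -373.8, 106.3]
ee_rot: [0.708, -0.001, 0.706, -0.001]
force: [-0.1, 1.3, 6.1]
grip_width: 0.644
```

Request:
{"api": "carry_out", "payload": {
  "targets": [
    {"x": 0,"y": 0,"z": 0.02,"ax": 0,"ay": 0,"az": 0,"hand": -1},
    {"x": 0,"y": 0,"z": 0.07,"ax": 0,"ay": 0,"az": 0,"hand": -1},
    {"x": 0,"y": 0,"z": 0.125,"ax": 0,"ay": 0,"az": 0,"hand": -1},
    {"x": 0,"y": 0,"z": 0.176,"ax": 0,"ay": 0,"az": 0,"hand": -1},
    {"x": 0,"y": 0,"z": 0.176,"ax": 0,"ay": 0,"az": 0,"hand": -1}
  ]
}}

```text
time_s: 9.52
eef_pos: [482.5, -374.2, 285.0]
ee_rot: [0.709, -0.002, 0.705, -0.002]
force: [-0.2, -1.1, -2.8]
grip_width: 0.639
```

```bash
python3 - <<'E'
from w import *
R,G=(0,0,255),(0,255,255)
s=ctrl.sense();x,y,z=s['eef_pos'];z0=z-84
look('w4',[(x,y,z0,28,R),(x,y,z0+118,28,R),(*b['cupW'],75,40,G)])
print(s['grip_width'])
E
```

```text
9.525 [ 482.5 -374.2  285. ] [-0.2 -1.1 -2.8]
0.6388883632478272
```

View pics/w4.png

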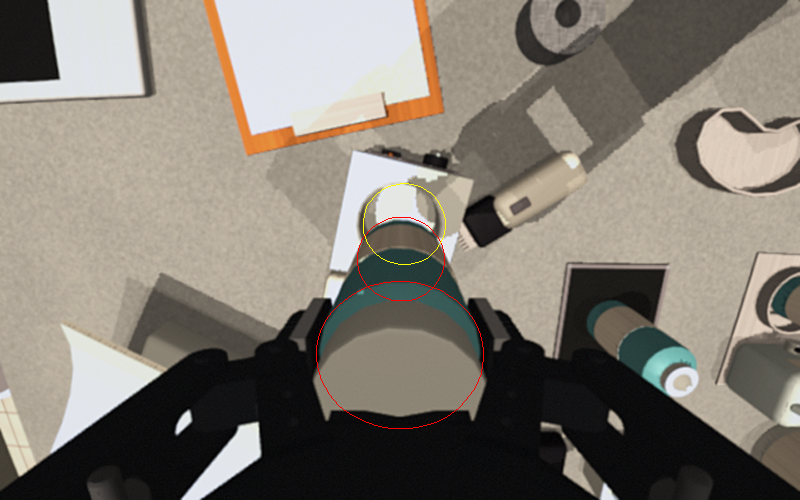

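Request:
{"api": "carry_out", "payload": {
  "targets": [
    {"x": -0.002,"y": 0.04,"z": 0,"ax": 0,"ay": 0,"az": 0,"hand": -1},
    {"x": -0.005,"y": 0.1,"z": 0,"ax": 0,"ay": 0,"az": 0,"hand": -1},
    {"x": -0.008,"y": 0.16,"z": 0,"ax": 0,"ay": 0,"az": 0,"hand": -1},
    {"x": -0.011,"y": 0.22,"z": 0,"ax": 0,"ay": 0,"az": 0,"hand": -1},
    {"x": -0.013,"y": 0.28,"z": 0,"ax": 0,"ay": 0,"az": 0,"hand": -1}
  ]
}}

```text
time_s: 10.2
eef_pos: [467.8, -91.3, 278.9]
ee_rot: [0.706, 0.001, 0.708, 0.0]
force: [0.4, 0.2, -2.4]
grip_width: 0.638
```

Request:
{"api": "carry_out", "payload": {
  "targets": [
    {"x": -0.003,"y": 0.06,"z": 0,"ax": 0,"ay": 0,"az": 0,"hand": -1},
    {"x": -0.006,"y": 0.12,"z": 0,"ax": 0,"ay": 0,"az": 0,"hand": -1},
    {"x": -0.009,"y": 0.18,"z": 0,"ax": 0,"ay": 0,"az": 0,"hand": -1},
    {"x": -0.011,"y": 0.24,"z": 0,"ax": 0,"ay": 0,"az": 0,"hand": -1},
    {"x": -0.013,"y": 0.3,"z": 0,"ax": 0,"ay": 0,"az": 0,"hand": -1}
  ]
}}

```text
time_s: 10.82
eef_pos: [454.8, 208.4, 278.9]
ee_rot: [0.706, -0.0, 0.708, -0.0]
force: [1.6, 1.2, -2.3]
grip_width: 0.64
```

Request:
{"api": "carry_out", "payload": {
  "targets": [
    {"x": -0.003,"y": 0.06,"z": 0,"ax": 0,"ay": 0,"az": 0,"hand": -1},
    {"x": -0.006,"y": 0.11,"z": 0,"ax": 0,"ay": 0,"az": 0,"hand": -1},
    {"x": -0.007,"y": 0.144,"z": 0,"ax": 0,"ay": 0,"az": 0,"hand": -1},
    {"x": -0.007,"y": 0.154,"z": 0,"ax": 0,"ay": 0,"az": 0,"hand": -1},
    {"x": -0.007,"y": 0.154,"z": 0,"ax": 0,"ay": 0,"az": 0,"hand": -1}
  ]
}}

```text
time_s: 11.45
eef_pos: [448.6, 360.2, 279.3]
ee_rot: [0.706, -0.001, 0.708, -0.0]
force: [0.5, -1.3, -2.1]
grip_width: 0.64
```

Request:
{"api": "carry_out", "payload": {
  "targets": [
    {"x": 0.001,"y": 0,"z": -0.04,"ax": 0,"ay": 0,"az": 0,"hand": -1},
    {"x": 0.001,"y": 0,"z": -0.095,"ax": 0,"ay": 0,"az": 0,"hand": -1},
    {"x": 0.001,"y": 0,"z": -0.125,"ax": 0,"ay": 0,"az": 0,"hand": -1},
    {"x": 0.001,"y": 0,"z": -0.15,"ax": 0,"ay": 0,"az": 0,"hand": -1},
    {"x": 0.001,"y": 0,"z": -0.17,"ax": 0,"ay": 0,"az": 0,"hand": -1}
  ]
}}

```text
time_s: 12.08
eef_pos: [449.9, 358.9, 109.3]
ee_rot: [0.707, 0.0, 0.708, -0.001]
force: [0.4, -0.6, -2.7]
grip_width: 0.641
```

Request:
{"api": "carry_out", "payload": {
  "targets": [
    {"x": 0,"y": 0,"z": -0.004,"ax": 0,"ay": 0,"az": 0,"hand": -1},
    {"x": 0,"y": 0,"z": -0.007,"ax": 0,"ay": 0,"az": 0,"hand": -1},
    {"x": 0,"y": 0,"z": -0.009,"ax": 0,"ay": 0,"az": 0,"hand": -1},
    {"x": 0,"y": 0,"z": -0.009,"ax": 0,"ay": 0,"az": 0,"hand": -1}
  ]
}}

```text
time_s: 12.58
eef_pos: [450.0, 360.6, 101.9]
ee_rot: [0.707, 0.0, 0.707, 0.0]
force: [0.1, 0.6, -2.2]
grip_width: 0.639
```

Request:
{"api": "carry_out", "payload": {
  "targets": [
    {"x": 0,"y": 0,"z": -0.003,"ax": 0,"ay": 0,"az": 0,"hand": -1},
    {"x": 0,"y": 0,"z": -0.005,"ax": 0,"ay": 0,"az": 0,"hand": -1},
    {"x": 0,"y": 0,"z": -0.005,"ax": 0,"ay": 0,"az": 0,"hand": -1}
  ]
}}

```text
time_s: 12.95
eef_pos: [449.7, 360.6, 96.3]
ee_rot: [0.707, -0.0, 0.707, 0.0]
force: [-0.6, 0.4, -3.1]
grip_width: 0.638
```

Request:
{"api": "carry_out", "payload": {
  "targets": [
    {"x": 0,"y": 0,"z": -0.002,"ax": 0,"ay": 0,"az": 0,"hand": -1},
    {"x": 0,"y": 0,"z": -0.003,"ax": 0,"ay": 0,"az": 0,"hand": -1},
    {"x": 0,"y": 0,"z": -0.003,"ax": 0,"ay": 0,"az": 0,"hand": -1}
  ]
}}

```text
time_s: 13.32
eef_pos: [450.1, 360.7, 94.4]
ee_rot: [0.707, 0.0, 0.707, 0.0]
force: [-1.6, -1.2, 4.4]
grip_width: 0.64
```

Request:
{"api": "carry_out", "payload": {
  "targets": [
    {"x": 0,"y": 0,"z": 0,"ax": 0,"ay": 0,"az": 0,"hand": 1},
    {"x": 0,"y": 0,"z": 0,"ax": 0,"ay": 0,"az": 0,"hand": 1},
    {"x": 0,"y": 0,"z": 0,"ax": 0,"ay": 0,"az": 0,"hand": 1},
    {"x": 0,"y": 0,"z": 0,"ax": 0,"ay": 0,"az": 0,"hand": 1}
  ]
}}

```text
time_s: 13.82
eef_pos: [449.9, 360.6, 93.5]
ee_rot: [0.707, -0.0, 0.707, 0.0]
force: [0.4, -0.3, 0.7]
grip_width: 1.001
```

Request:
{"api": "carry_out", "payload": {
  "targets": [
    {"x": 0,"y": 0,"z": 0.03,"ax": 0,"ay": 0,"az": 0,"hand": 1},
    {"x": 0,"y": 0,"z": 0.09,"ax": 0,"ay": 0,"az": 0,"hand": 1},
    {"x": 0,"y": 0,"z": 0.14,"ax": 0,"ay": 0,"az": 0,"hand": 1},
    {"x": 0.02,"y": -0.04,"z": 0.15,"ax": 0,"ay": 0,"az": 0,"hand": 1},
    {"x": 0.05,"y": -0.09,"z": 0.15,"ax": 0,"ay": 0,"az": 0,"hand": 1}
  ]
}}

```text
time_s: 14.45
eef_pos: [500.2, 270.3, 244.8]
ee_rot: [0.708, -0.001, 0.706, 0.001]
force: [0.1, 0.9, -0.0]
grip_width: 0.999
```

Request:
{"api": "carry_out", "payload": {
  "targets": [
    {"x": 0.03,"y": -0.05,"z": 0,"ax": 0,"ay": 0,"az": 0,"hand": 1},
    {"x": 0.06,"y": -0.1,"z": 0,"ax": 0,"ay": 0,"az": 0,"hand": 1},
    {"x": 0.085,"y": -0.14,"z": 0,"ax": 0,"ay": 0,"az": 0,"hand": 1},
    {"x": 0.085,"y": -0.142,"z": 0,"ax": 0,"ay": 0,"az": 0,"hand": 1},
    {"x": 0.085,"y": -0.142,"z": 0,"ax": 0,"ay": 0,"az": 0,"hand": 1}
  ]
}}

```text
time_s: 15.08
eef_pos: [584.5, 129.1, 243.4]
ee_rot: [0.707, 0.0, 0.707, 0.0]
force: [-0.8, 0.4, 0.3]
grip_width: 1.001
```

```bash
python3 - <<'E'
from w import *
R,G=(0,0,255),(0,255,255)
look('w5',[(*b['ref'],124,28,R),(*b['ref'],108,28,R),(*b['cupR'],22,40,G),(*b['cupS'],50,40,G)])
E
```

```text
15.075 [584.5 129.1 243.4] [-0.8  0.4  0.3]
```

View pics/w5.png

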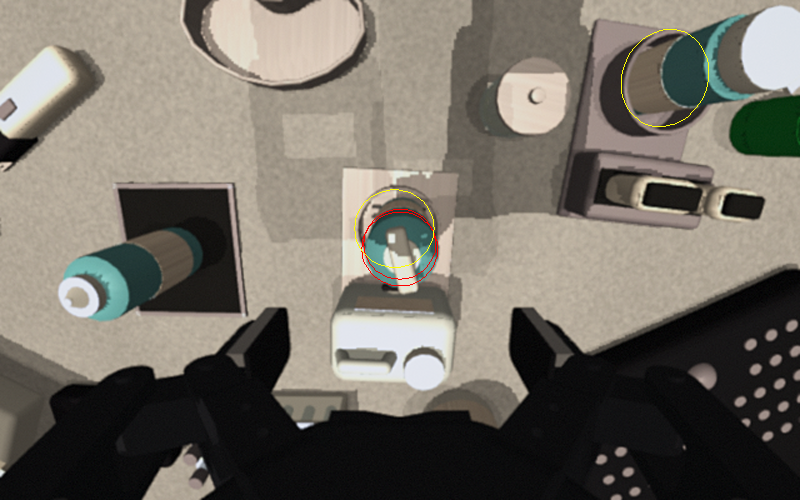

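Request:
{"api": "carry_out", "payload": {
  "targets": [
    {"x": 0.002,"y": 0,"z": -0.04,"ax": 0,"ay": 0,"az": 0,"hand": 1},
    {"x": 0.002,"y": 0,"z": -0.09,"ax": 0,"ay": 0,"az": 0,"hand": 1},
    {"x": 0.002,"y": 0,"z": -0.135,"ax": 0,"ay": 0,"az": 0,"hand": 1},
    {"x": 0.002,"y": 0,"z": -0.15,"ax": 0,"ay": 0,"az": 0,"hand": 1},
    {"x": 0.002,"y": 0,"z": -0.15,"ax": 0,"ay": 0,"az": 0,"hand": 1}
  ]
}}

```text
time_s: 15.75
eef_pos: [586.8, 129.2, 94.0]
ee_rot: [0.707, -0.0, 0.707, 0.0]
force: [0.5, -0.5, 0.3]
grip_width: 0.999
```

Request:
{"api": "carry_out", "payload": {
  "grip_force": 50,
  "targets": [
    {"x": 0,"y": 0,"z": 0,"ax": 0,"ay": 0,"az": 0,"hand": -1},
    {"x": 0,"y": 0,"z": 0,"ax": 0,"ay": 0,"az": 0,"hand": -1},
    {"x": 0,"y": 0,"z": 0,"ax": 0,"ay": 0,"az": 0,"hand": -1},
    {"x": 0,"y": 0,"z": 0,"ax": 0,"ay": 0,"az": 0,"hand": -1},
    {"x": 0,"y": 0,"z": 0,"ax": 0,"ay": 0,"az": 0,"hand": -1}
  ]
}}

```text
time_s: 16.38
eef_pos: [587.8, 128.9, 95.6]
ee_rot: [0.708, 0.0, 0.706, 0.0]
force: [-0.6, 1.8, 6.6]
grip_width: 0.638
```

Request:
{"api": "carry_out", "payload": {
  "targets": [
    {"x": 0,"y": 0,"z": 0.02,"ax": 0,"ay": 0,"az": 0,"hand": -1},
    {"x": 0,"y": 0,"z": 0.07,"ax": 0,"ay": 0,"az": 0,"hand": -1},
    {"x": 0,"y": 0,"z": 0.125,"ax": 0,"ay": 0,"az": 0,"hand": -1},
    {"x": 0,"y": 0,"z": 0.185,"ax": 0,"ay": 0,"az": 0,"hand": -1},
    {"x": 0,"y": 0,"z": 0.185,"ax": 0,"ay": 0,"az": 0,"hand": -1}
  ]
}}

```text
time_s: 17.0
eef_pos: [588.1, 128.6, 284.1]
ee_rot: [0.711, -0.0, 0.704, 0.0]
force: [0.1, 0.7, -3.4]
grip_width: 0.64
```

```bash
python3 - <<'E'
from w import *
R,G=(0,0,255),(0,255,255)
s=ctrl.sense();x,y,z=s['eef_pos'];z0=z-85
look('w6',[(x,y,z0,28,R),(x,y,z0+118,28,R),(*b['cupR'],22,40,G)])
print(s['grip_width'])
E
```

```text
17.0 [588.1 128.6 284.1] [ 0.1  0.7 -3.4]
0.6396233437094605
```

View pics/w6.png

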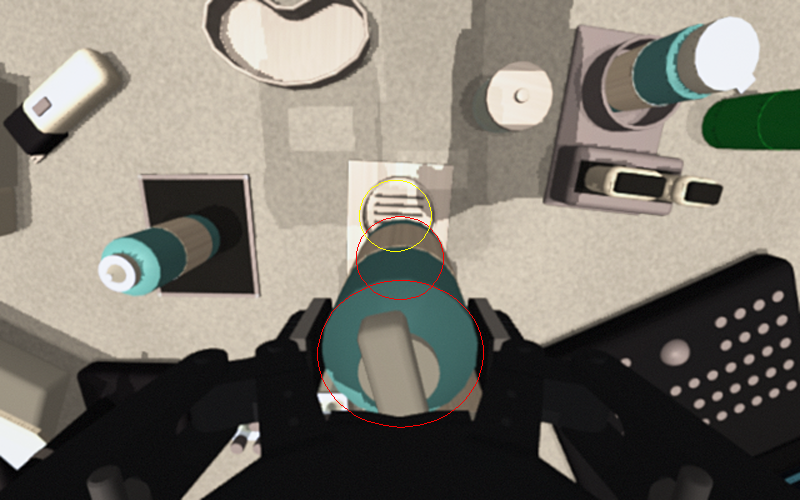

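Request:
{"api": "carry_out", "payload": {
  "targets": [
    {"x": -0.009,"y": -0.045,"z": 0,"ax": 0,"ay": 0,"az": 0,"hand": -1},
    {"x": -0.021,"y": -0.1,"z": 0,"ax": 0,"ay": 0,"az": 0,"hand": -1},
    {"x": -0.033,"y": -0.158,"z": 0,"ax": 0,"ay": 0,"az": 0,"hand": -1},
    {"x": -0.045,"y": -0.216,"z": 0,"ax": 0,"ay": 0,"az": 0,"hand": -1},
    {"x": -0.057,"y": -0.274,"z": 0,"ax": 0,"ay": 0,"az": 0,"hand": -1}
  ]
}}

```text
time_s: 17.68
eef_pos: [528.6, -146.9, 276.9]
ee_rot: [0.706, 0.0, 0.708, 0.001]
force: [1.3, -0.1, -2.7]
grip_width: 0.641
```

Request:
{"api": "carry_out", "payload": {
  "targets": [
    {"x": -0.012,"y": -0.058,"z": 0,"ax": 0,"ay": 0,"az": 0,"hand": -1},
    {"x": -0.024,"y": -0.116,"z": 0,"ax": 0,"ay": 0,"az": 0,"hand": -1},
    {"x": -0.036,"y": -0.17,"z": 0,"ax": 0,"ay": 0,"az": 0,"hand": -1},
    {"x": -0.048,"y": -0.22,"z": 0,"ax": 0,"ay": 0,"az": 0,"hand": -1},
    {"x": -0.049,"y": -0.228,"z": 0,"ax": 0,"ay": 0,"az": 0,"hand": -1}
  ]
}}

```text
time_s: 18.3
eef_pos: [479.2, -375.8, 276.0]
ee_rot: [0.706, 0.002, 0.708, -0.0]
force: [0.4, 0.6, -3.8]
grip_width: 0.644
```

Request:
{"api": "carry_out", "payload": {
  "targets": [
    {"x": 0,"y": 0,"z": -0.01,"ax": 0,"ay": 0,"az": 0,"hand": -1},
    {"x": 0,"y": 0,"z": -0.05,"ax": 0,"ay": 0,"az": 0,"hand": -1},
    {"x": 0,"y": 0,"z": -0.08,"ax": 0,"ay": 0,"az": 0,"hand": -1},
    {"x": 0,"y": 0,"z": -0.08,"ax": 0,"ay": 0,"az": 0,"hand": -1}
  ]
}}

```text
time_s: 18.8
eef_pos: [480.5, -371.0, 195.8]
ee_rot: [0.706, 0.001, 0.708, 0.002]
force: [-1.0, -0.1, -2.0]
grip_width: 0.637
```

Request:
{"api": "carry_out", "payload": {
  "targets": [
    {"x": 0.001,"y": -0.001,"z": -0.025,"ax": 0,"ay": 0,"az": 0,"hand": -1},
    {"x": 0.001,"y": -0.001,"z": -0.045,"ax": 0,"ay": 0,"az": 0,"hand": -1},
    {"x": 0.001,"y": -0.001,"z": -0.06,"ax": 0,"ay": 0,"az": 0,"hand": -1},
    {"x": 0.001,"y": -0.001,"z": -0.075,"ax": 0,"ay": 0,"az": 0,"hand": -1},
    {"x": 0.001,"y": -0.001,"z": -0.082,"ax": 0,"ay": 0,"az": 0,"hand": -1}
  ]
}}

```text
time_s: 19.42
eef_pos: [481.9, -374.2, 116.0]
ee_rot: [0.707, -0.0, 0.707, 0.0]
force: [-0.4, 0.3, -3.2]
grip_width: 0.636
```

Request:
{"api": "carry_out", "payload": {
  "targets": [
    {"x": 0,"y": 0,"z": -0.003,"ax": 0,"ay": 0,"az": 0,"hand": -1},
    {"x": 0,"y": 0,"z": -0.005,"ax": 0,"ay": 0,"az": 0,"hand": -1},
    {"x": 0,"y": 0,"z": -0.005,"ax": 0,"ay": 0,"az": 0,"hand": -1}
  ]
}}

```text
time_s: 19.8
eef_pos: [481.9, -374.5, 111.8]
ee_rot: [0.707, -0.0, 0.707, -0.0]
force: [0.5, -1.1, -2.7]
grip_width: 0.642
```

Request:
{"api": "carry_out", "payload": {
  "targets": [
    {"x": 0,"y": 0,"z": -0.003,"ax": 0,"ay": 0,"az": 0,"hand": -1},
    {"x": 0,"y": 0,"z": -0.005,"ax": 0,"ay": 0,"az": 0,"hand": -1},
    {"x": 0,"y": 0,"z": -0.005,"ax": 0,"ay": 0,"az": 0,"hand": -1}
  ]
}}

```text
time_s: 20.18
eef_pos: [482.9, -374.7, 110.5]
ee_rot: [0.708, -0.001, 0.706, -0.001]
force: [-4.5, 7.7, 21.4]
grip_width: 0.64
```

Request:
{"api": "carry_out", "payload": {
  "targets": [
    {"x": 0,"y": 0,"z": -0.002,"ax": 0,"ay": 0,"az": 0,"hand": -1},
    {"x": 0,"y": 0,"z": -0.002,"ax": 0,"ay": 0,"az": 0,"hand": -1}
  ]
}}

```text
time_s: 20.42
eef_pos: [483.3, -374.8, 110.5]
ee_rot: [0.709, -0.002, 0.705, -0.001]
force: [-7.4, 13.0, 35.9]
grip_width: 0.638
```

Request:
{"api": "carry_out", "payload": {
  "targets": [
    {"x": 0,"y": 0,"z": 0.004,"ax": 0,"ay": 0,"az": 0,"hand": -1},
    {"x": 0,"y": 0,"z": 0.006,"ax": 0,"ay": 0,"az": 0,"hand": -1},
    {"x": 0,"y": 0,"z": 0.006,"ax": 0,"ay": 0,"az": 0,"hand": -1}
  ]
}}

```text
time_s: 20.8
eef_pos: [482.0, -374.6, 110.7]
ee_rot: [0.707, -0.0, 0.707, -0.0]
force: [0.3, 1.3, 2.7]
grip_width: 0.638
```

```bash
python3 - <<'E'
from w import *
R,G=(0,0,255),(0,255,255)
s=ctrl.sense();x,y,z=s['eef_pos'];z0=z-86;print(s['eef_pos'],s['force'],s['ee_rot'])
it=[(x+2,y,75,28,R),(x+2,y,z0+118,28,R),(*b['cupW'],75,40,G)]
c1=look('w7',it,1); w=overlay(c1,cv2.imread('pics/raw_w7.png'),it,3)
p=proj(c1,[[484,-372,75]])[0]*3; 
c2=snap('scene','s7'); sc=overlay(c2,cv2.imread('pics/raw_s7.png'),it,5); q=proj(c2,[[484,-372,95]])[0]*5
f=lambda o,c:o[int(max(0,c[1]-250)):int(max(0,c[1]-250))+500,int(c[0]-200):int(c[0]+200)]
cv2.imwrite('pics/v7.png',np.hstack([f(w,p),f(sc,q)]))
E
```

```text
[ 482.00239142 -374.560875    110.71937388] [0.29363486 1.31734196 2.66242132] [ 7.07254687e-01 -1.49473700e-04  7.06958826e-01 -6.40203736e-05]
20.8 [ 482.  -374.6  110.7] [0.3 1.3 2.7]
```

View pics/v7.png

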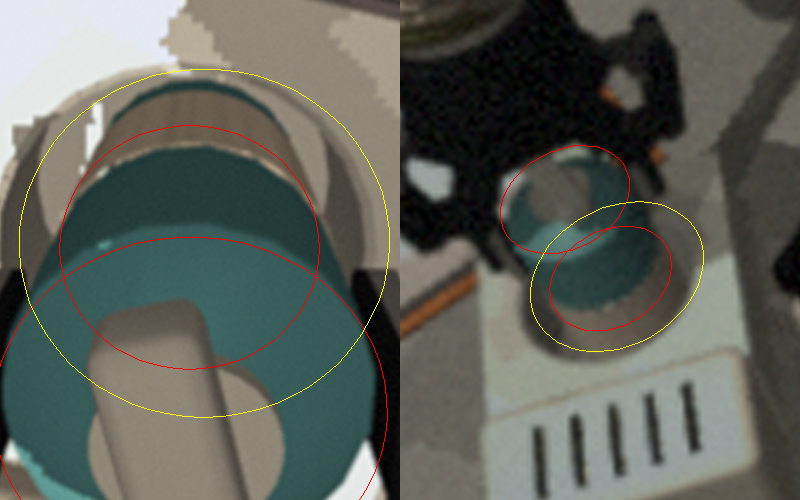

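Request:
{"api": "carry_out", "payload": {
  "targets": [
    {"x": -0.001,"y": 0.002,"z": 0.002,"ax": 0,"ay": 0,"az": 0,"hand": -1},
    {"x": -0.001,"y": 0.003,"z": 0.0,"ax": 0,"ay": 0,"az": 0,"hand": -1},
    {"x": -0.001,"y": 0.003,"z": -0.002,"ax": 0,"ay": 0,"az": 0,"hand": -1},
    {"x": -0.001,"y": 0.003,"z": -0.002,"ax": 0,"ay": 0,"az": 0,"hand": -1}
  ]
}}

```text
time_s: 21.4
eef_pos: [481.4, -371.5, 110.6]
ee_rot: [0.708, -0.001, 0.707, -0.0]
force: [-3.0, 5.0, 13.8]
grip_width: 0.636
```

Request:
{"api": "carry_out", "payload": {
  "targets": [
    {"x": 0,"y": 0,"z": 0.002,"ax": 0,"ay": 0,"az": 0,"hand": -1},
    {"x": 0,"y": 0,"z": 0.002,"ax": 0,"ay": 0,"az": 0,"hand": 1},
    {"x": 0,"y": 0,"z": 0.002,"ax": 0,"ay": 0,"az": 0,"hand": 1},
    {"x": 0,"y": 0,"z": 0.002,"ax": 0,"ay": 0,"az": 0,"hand": 1},
    {"x": 0,"y": 0,"z": 0.002,"ax": 0,"ay": 0,"az": 0,"hand": 1}
  ]
}}

```text
time_s: 22.02
eef_pos: [480.9, -371.4, 110.4]
ee_rot: [0.707, -0.0, 0.707, 0.0]
force: [1.0, 0.4, -0.6]
grip_width: 1.0
```

Request:
{"api": "carry_out", "payload": {
  "targets": [
    {"x": 0,"y": 0,"z": 0.03,"ax": 0,"ay": 0,"az": 0,"hand": 1},
    {"x": 0,"y": 0,"z": 0.08,"ax": 0,"ay": 0,"az": 0,"hand": 1},
    {"x": 0,"y": 0,"z": 0.13,"ax": 0,"ay": 0,"az": 0,"hand": 1},
    {"x": 0,"y": 0,"z": 0.13,"ax": 0,"ay": 0,"az": 0,"hand": 1}
  ]
}}

```text
time_s: 22.52
eef_pos: [481.8, -372.4, 244.7]
ee_rot: [0.709, -0.002, 0.705, -0.002]
force: [0.1, 0.3, -1.1]
grip_width: 1.001
```

```bash
python3 - <<'E'
from w import *
R,G=(0,0,255),(0,255,255)
it=[(484,-371.5,138,28,R),(484,-371.5,128,28,R),(*b['cupW'],75,40,G)]
c1=look('w8',it,1); w=overlay(c1,cv2.imread('pics/raw_w8.png'),it,4)
p=proj(c1,[[484,-372,90]])[0]*4
c2=viewer.camera_info('top'); snap('top','t8'); it[2:]=[(613+4,-111,122,28,R),(617,-111,4,28,G)]; sc=overlay(c2,cv2.imread('pics/raw_t8.png'),it,5); q=proj(c2,[[617,-111,60]])[0]*5
f=lambda o,c:o[int(max(0,c[1]-200)):int(max(0,c[1]-200))+400,int(c[0]-200):int(c[0]+200)]
cv2.imwrite('pics/v8.png',np.hstack([f(w,p),f(sc,q)]))
E
```

```text
22.525 [ 481.8 -372.4  244.7] [ 0.1  0.3 -1.1]
```

View pics/v8.png

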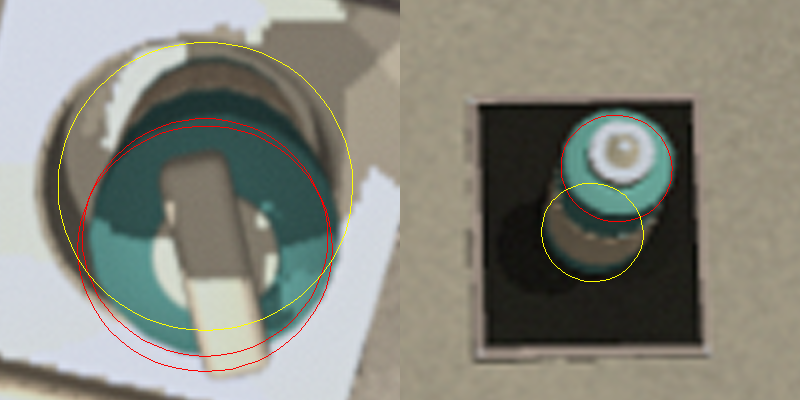

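Request:
{"api": "carry_out", "payload": {
  "targets": [
    {"x": 0.025,"y": 0.05,"z": 0,"ax": 0,"ay": 0,"az": 0,"hand": 1},
    {"x": 0.052,"y": 0.103,"z": 0,"ax": 0,"ay": 0,"az": 0,"hand": 1},
    {"x": 0.08,"y": 0.156,"z": 0,"ax": 0,"ay": 0,"az": 0,"hand": 1},
    {"x": 0.107,"y": 0.209,"z": 0,"ax": 0,"ay": 0,"az": 0,"hand": 1},
    {"x": 0.134,"y": 0.261,"z": 0,"ax": 0,"ay": 0,"az": 0,"hand": 1}
  ]
}}

```text
time_s: 23.25
eef_pos: [615.1, -108.4, 238.7]
ee_rot: [0.706, 0.0, 0.708, 0.0]
force: [0.1, -0.8, 0.5]
grip_width: 0.999
```

Request:
{"api": "carry_out", "payload": {
  "targets": [
    {"x": 0,"y": 0,"z": 0,"ax": 0,"ay": 0,"az": 0,"hand": 1},
    {"x": 0,"y": 0,"z": -0.03,"ax": 0,"ay": 0,"az": 0,"hand": 1},
    {"x": 0,"y": 0,"z": -0.06,"ax": 0,"ay": 0,"az": 0,"hand": 1}
  ]
}}

```text
time_s: 23.62
eef_pos: [614.1, -111.1, 178.4]
ee_rot: [0.706, 0.0, 0.708, -0.0]
force: [0.6, -0.4, -1.1]
grip_width: 1.004
```

Request:
{"api": "carry_out", "payload": {
  "targets": [
    {"x": 0.003,"y": 0,"z": -0.045,"ax": 0,"ay": 0,"az": 0,"hand": 1},
    {"x": 0.003,"y": 0,"z": -0.08,"ax": 0,"ay": 0,"az": 0,"hand": 1},
    {"x": 0.003,"y": 0,"z": -0.09,"ax": 0,"ay": 0,"az": 0,"hand": 1},
    {"x": 0.003,"y": 0,"z": -0.09,"ax": 0,"ay": 0,"az": 0,"hand": 1}
  ]
}}

```text
time_s: 24.12
eef_pos: [617.7, -110.9, 90.5]
ee_rot: [0.707, 0.0, 0.707, -0.0]
force: [0.5, 0.2, 1.0]
grip_width: 1.003
```

Request:
{"api": "carry_out", "payload": {
  "grip_force": 40,
  "targets": [
    {"x": 0,"y": 0,"z": 0,"ax": 0,"ay": 0,"az": 0,"hand": -1},
    {"x": 0,"y": 0,"z": 0,"ax": 0,"ay": 0,"az": 0,"hand": -1},
    {"x": 0,"y": 0,"z": 0,"ax": 0,"ay": 0,"az": 0,"hand": -1},
    {"x": 0,"y": 0,"z": 0,"ax": 0,"ay": 0,"az": 0,"hand": -1},
    {"x": 0,"y": 0,"z": 0,"ax": 0,"ay": 0,"az": 0,"hand": -1}
  ]
}}

```text
time_s: 24.75
eef_pos: [618.6, -110.8, 92.1]
ee_rot: [0.708, -0.0, 0.706, -0.0]
force: [-0.8, -0.2, 6.9]
grip_width: 0.644
```

Request:
{"api": "carry_out", "payload": {
  "targets": [
    {"x": 0,"y": 0,"z": 0.02,"ax": 0,"ay": 0,"az": 0,"hand": -1},
    {"x": 0,"y": 0,"z": 0.06,"ax": 0,"ay": 0,"az": 0,"hand": -1},
    {"x": 0,"y": 0,"z": 0.11,"ax": 0,"ay": 0,"az": 0,"hand": -1},
    {"x": 0,"y": 0,"z": 0.16,"ax": 0,"ay": 0,"az": 0,"hand": -1},
    {"x": 0,"y": 0,"z": 0.185,"ax": 0,"ay": 0,"az": 0,"hand": -1}
  ]
}}

```text
time_s: 25.38
eef_pos: [618.1, -110.4, 278.9]
ee_rot: [0.708, -0.001, 0.706, -0.0]
force: [0.8, -0.2, -0.7]
grip_width: 0.641
```

Request:
{"api": "carry_out", "payload": {
  "targets": [
    {"x": -0.005,"y": 0.05,"z": 0,"ax": 0,"ay": 0,"az": 0,"hand": -1},
    {"x": -0.012,"y": 0.105,"z": 0,"ax": 0,"ay": 0,"az": 0,"hand": -1},
    {"x": -0.02,"y": 0.165,"z": 0,"ax": 0,"ay": 0,"az": 0,"hand": -1},
    {"x": -0.026,"y": 0.215,"z": 0,"ax": 0,"ay": 0,"az": 0,"hand": -1},
    {"x": -0.027,"y": 0.235,"z": 0,"ax": 0,"ay": 0,"az": 0,"hand": -1}
  ]
}}

```text
time_s: 26.0
eef_pos: [590.2, 127.1, 275.9]
ee_rot: [0.707, -0.001, 0.707, 0.001]
force: [0.7, -0.2, -1.6]
grip_width: 0.646
```

```bash
python3 - <<'E'
from w import *
R,G=(0,0,255),(0,255,255)
s=ctrl.sense();x,y,z=s['eef_pos'];z0=z-85
look('w9',[(x,y,z0,28,R),(x,y,z0+118,28,R),(*b['cupR'],22,40,G)])
print(s['grip_width'],ctrl.sense()['eef_pos'])
E
```

```text
26.0 [590.2 127.1 275.9] [ 0.7 -0.2 -1.6]
0.6459409586225003 [590.2412917  128.11263276 275.75478233]
```

View pics/w9.png

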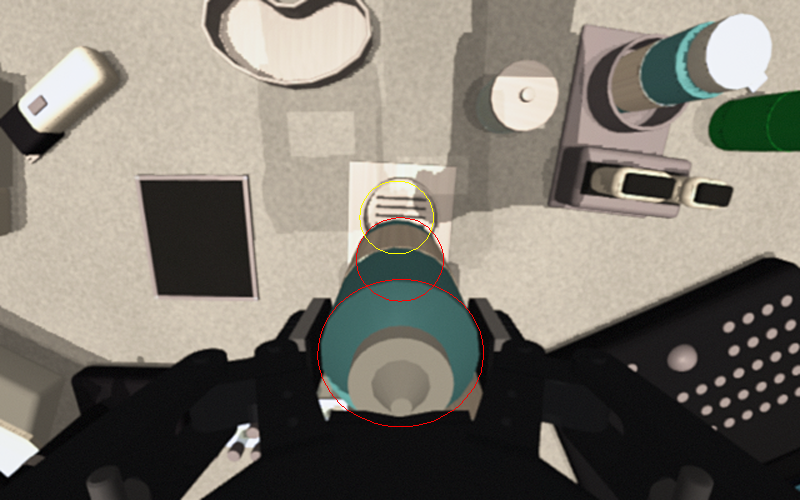

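Request:
{"api": "carry_out", "payload": {
  "targets": [
    {"x": -0.001,"y": 0,"z": -0.03,"ax": 0,"ay": 0,"az": 0,"hand": -1},
    {"x": -0.001,"y": 0,"z": -0.08,"ax": 0,"ay": 0,"az": 0,"hand": -1},
    {"x": -0.001,"y": 0,"z": -0.125,"ax": 0,"ay": 0,"az": 0,"hand": -1},
    {"x": -0.001,"y": 0,"z": -0.155,"ax": 0,"ay": 0,"az": 0,"hand": -1},
    {"x": -0.001,"y": 0,"z": -0.164,"ax": 0,"ay": 0,"az": 0,"hand": -1}
  ]
}}

```text
time_s: 26.68
eef_pos: [589.3, 123.6, 109.9]
ee_rot: [0.706, 0.0, 0.708, -0.0]
force: [0.5, 0.4, -0.4]
grip_width: 0.642
```

Request:
{"api": "carry_out", "payload": {
  "targets": [
    {"x": 0,"y": 0,"z": -0.004,"ax": 0,"ay": 0,"az": 0,"hand": -1},
    {"x": 0,"y": 0,"z": -0.008,"ax": 0,"ay": 0,"az": 0,"hand": -1},
    {"x": 0,"y": 0,"z": -0.011,"ax": 0,"ay": 0,"az": 0,"hand": -1},
    {"x": 0,"y": 0,"z": -0.011,"ax": 0,"ay": 0,"az": 0,"hand": -1}
  ]
}}

```text
time_s: 27.18
eef_pos: [589.9, 124.6, 100.8]
ee_rot: [0.707, -0.0, 0.707, 0.0]
force: [0.5, 0.1, -1.7]
grip_width: 0.648
```

Request:
{"api": "carry_out", "payload": {
  "targets": [
    {"x": 0,"y": 0,"z": -0.002,"ax": 0,"ay": 0,"az": 0,"hand": -1},
    {"x": 0,"y": 0,"z": -0.004,"ax": 0,"ay": 0,"az": 0,"hand": -1},
    {"x": 0,"y": 0,"z": -0.004,"ax": 0,"ay": 0,"az": 0,"hand": -1}
  ]
}}

```text
time_s: 27.55
eef_pos: [589.8, 124.6, 96.3]
ee_rot: [0.707, -0.0, 0.707, 0.0]
force: [-0.4, -0.6, -0.8]
grip_width: 0.645
```

Request:
{"api": "carry_out", "payload": {
  "targets": [
    {"x": 0,"y": 0,"z": -0.002,"ax": 0,"ay": 0,"az": 0,"hand": -1},
    {"x": 0,"y": 0,"z": -0.002,"ax": 0,"ay": 0,"az": 0,"hand": -1}
  ]
}}

```text
time_s: 27.8
eef_pos: [589.8, 124.6, 94.3]
ee_rot: [0.707, -0.0, 0.707, 0.0]
force: [-0.3, 0.1, -0.3]
grip_width: 0.637
```

Request:
{"api": "carry_out", "payload": {
  "targets": [
    {"x": 0,"y": 0,"z": -0.002,"ax": 0,"ay": 0,"az": 0,"hand": -1},
    {"x": 0,"y": 0,"z": -0.002,"ax": 0,"ay": 0,"az": 0,"hand": -1}
  ]
}}

```text
time_s: 28.05
eef_pos: [590.2, 124.5, 93.1]
ee_rot: [0.708, -0.0, 0.707, 0.0]
force: [-0.8, -0.6, 3.7]
grip_width: 0.645
```

Contact. Release, retreat up and aside toward the robot.

Request:
{"api": "carry_out", "payload": {
  "targets": [
    {"x": 0,"y": 0,"z": 0,"ax": 0,"ay": 0,"az": 0,"hand": 1},
    {"x": 0,"y": 0,"z": 0,"ax": 0,"ay": 0,"az": 0,"hand": 1},
    {"x": 0,"y": 0,"z": 0,"ax": 0,"ay": 0,"az": 0,"hand": 1},
    {"x": 0,"y": 0,"z": 0,"ax": 0,"ay": 0,"az": 0,"hand": 1}
  ]
}}

```text
time_s: 28.55
eef_pos: [589.8, 124.6, 92.4]
ee_rot: [0.707, -0.0, 0.707, 0.0]
force: [0.3, -0.7, -0.2]
grip_width: 0.997
```

Request:
{"api": "carry_out", "payload": {
  "targets": [
    {"x": 0,"y": 0,"z": 0.03,"ax": 0,"ay": 0,"az": 0,"hand": 1},
    {"x": 0,"y": 0,"z": 0.09,"ax": 0,"ay": 0,"az": 0,"hand": 1},
    {"x": 0,"y": 0,"z": 0.15,"ax": 0,"ay": 0,"az": 0,"hand": 1},
    {"x": -0.04,"y": 0,"z": 0.18,"ax": 0,"ay": 0,"az": 0,"hand": 1},
    {"x": -0.1,"y": 0,"z": 0.18,"ax": 0,"ay": 0,"az": 0,"hand": 1}
  ]
}}

```text
time_s: 29.18
eef_pos: [489.9, 124.4, 274.4]
ee_rot: [0.709, 0.0, 0.705, -0.0]
force: [0.5, -0.5, 0.8]
grip_width: 0.998
```

Request:
{"api": "carry_out", "payload": {
  "targets": [
    {"x": -0.06,"y": 0,"z": 0,"ax": 0,"ay": 0,"az": 0,"hand": 1},
    {"x": -0.1,"y": 0,"z": 0,"ax": 0,"ay": 0,"az": 0,"hand": 1},
    {"x": -0.1,"y": 0,"z": 0,"ax": 0,"ay": 0,"az": 0,"hand": 1}
  ]
}}

```text
time_s: 29.55
eef_pos: [388.3, 124.8, 273.2]
ee_rot: [0.708, -0.0, 0.707, 0.0]
force: [0.7, 0.9, 0.7]
grip_width: 1.004
```

```bash
python3 - <<'E'
from h import *
s=ctrl.sense();print(s['time_s'],s['eef_pos'].round(1),s['grip_width'])
snap('top','t9');snap('scene','s9')
a=cv2.imread('pics/t9.png')[50:250,110:530];c=cv2.imread('pics/s9.png')[100:350,100:520]
cv2.imwrite('pics/f9.png',cv2.resize(np.vstack([a,c]),None,fx=1.33,fy=1.33,interpolation=cv2.INTER_CUBIC))
E
```

```text
29.55 [388.3 124.8 273.2] 1.0038852381778838
```

View pics/f9.png

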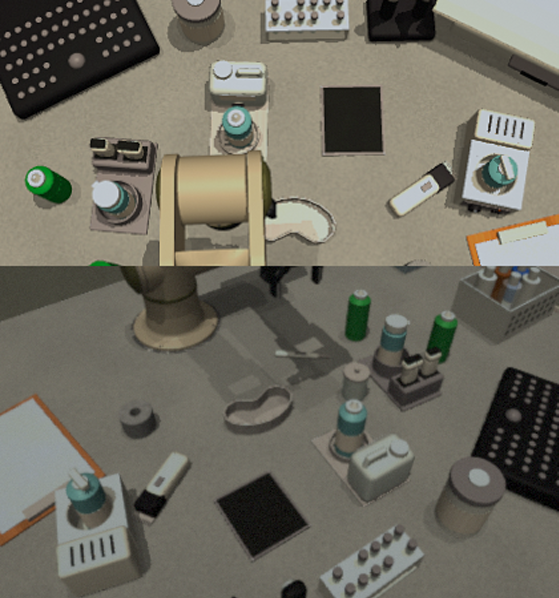

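The last picture shows the flip-top bottle in the probe stand, the spreader-cap bottle in the warmer and the nozzle-cap bottle in the drip cup. All three stand upright, the mat is empty, and the jar, clipper and dish are where they were.

```bash
python3 -c "
from rig import finish_job
print(finish_job())"
```

```text
the job is handed in; nothing more can be done
None
```

I rotated the three bottles by one place and handed the job in at about 29.7 s. I parked the spent bottle on the mat, moved warm → probe stand and refilled → warmer, then spent → drip cup. Each bottle was lowered to a felt contact and released.

**Final check:** the last top and scene pictures show all three bottles upright in their new places, the mat empty, and the jar, clipper, dish and green look-alikes apparently unmoved. The gripper was open and clear, with the tool 273 mm above the counter.

**One reading disagreed:** the refilled bottle met the warmer floor about 3–5 mm higher than I had worked out, and I pressed up to about 36 N at the wrist before backing off. After a 3 mm sideways shift it made contact at the same height, so I took that as the floor. After release the wrist picture showed it upright inside the well, but I did not measure its exact depth.

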